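# Turn the door sample over at the fence

### The job

The small cupboard-door sample lies with its white face down; turn it over so that it ends lying flat, white face up, on the bench in front of the low green fence. Do not pick it up: with the fingertips push the sample along the bench against the fence until it tips up and stands leaning on it, then reach over the fence and push its upper edge back towards you so that it falls over. Leave the other things on the bench where they are.

Things in the scene. Friction and masses are not known exactly. Their poses are not given: they have to be found in the camera images.
- panel: Door sample: flat board 100 (its x) x 90 (y) x 12 mm (z), about 0.12 kg. +z face bare plywood with a dark 35 mm circle and two pilot holes, -z face white laminate. Origin at its centre. Starts flat with +z (plywood) up, its +x end facing the fence within 0.3 rad, near edge 155 to 180 mm before the wall. Too wide to grasp flat.
- fence: Fixed low turning fence: wall 60 mm high, 160 mm wide along its y, 18 mm thick with its backing, front of slippery green plastic. Origin on the bench at the middle of the wall's front face; +x points away from the robot through the wall, the sample lies on the -x side; z up. Behind the wall only a foot plate 9 mm high (to x = 76 mm) and gussets lower than the wall.
- toe_foot (a point): Bench-level foot of the fence's slippery sloping toe (full width; x = -23 mm at the bench, -10 at 16 mm height, 0 at 46 mm, in the fence's frame). A flat part pushed along the fence's +x runs up it with its far end, its near lower edge staying on the bench, until that edge comes here; the upper near edge, which the finger pushes, is then 11 mm nearer the robot, 4 mm up.
- wall_top (a point): Middle of the top front edge of the fence's wall, 60 mm up. With its near lower edge at the toe's foot the sample leans here at about 69 degrees and stays when let go, its upper edge about 95 mm above the bench, its top 35 mm free above the wall. Pushed there from behind towards -x it topples onto its plywood face.
- sanding_block: Cork and red-brown sanding block, 63x110x31 mm, loose, to the right; origin centre of underside. Not to be moved.
- offcut: Plain wooden block, 55x100x30 mm, loose, to the right; origin centre of underside. Not to be moved.
- nail_tin: Green and cream tin, 69 mm across, 75 mm high, loose, left; origin centre of underside. Not to be moved.
- black_tape: Roll of black tape, 62 mm across, 19 mm high, loose, right of the fence; origin centre of underside. Not to be moved.
- wax_tin: Brown and white tin, 69 mm across, 52 mm high, loose, left; origin centre of underside. Not to be moved.

How it is judged (in metres and radians):
On the way:
1. the sample has been tipped up on edge and leans on the fence (angle between panel's own z axis and vertical between 1 and 1.8 rad and height (world z) of panel below 0.075 m and contact force between panel and fence above 0.02 N), for 0.2 s.
At the end, for the whole second after the job is handed in: The sample lies still and flat (within 0.14 rad, centre below 12 mm) on the bench with its white face up, its centre in front of the fence: 30 to 250 mm before the wall and within 120 mm of the wall's middle line (angle between panel's own z axis and vertical above 3 rad and height (world z) of panel below 0.012 m and x of panel in the frame of fence between -0.25 and -0.03 m and y of panel in the frame of fence between -0.12 and 0.12 m and linear speed of panel below 0.02 m/s); the robot touches nothing.
It fails at once if the sample is lifted off the bench (height (world z) of panel above 0.085 m or (height (world z) of panel above 0.035 m and (angle between panel's own z axis and vertical below 0.25 rad or angle between panel's own z axis and vertical above 2.9 rad))).
It fails at once if one of the other loose things (sanding block, offcut, tins, tape) is moved by more than 30 mm (distance of any of sanding_block, offcut, nail_tin, black_tape, wax_tin from where it was at the start of the episode above 0.03 m).
It also fails if it takes over 50 s, if anything falls off the work surface, if the arm or the gripper's body presses on something with over 40 N, if the wrist force passes 120 N, or if a joint passes its speed limit or range.

### The arm

A 6-joint arm with a two-finger parallel gripper is mounted at the origin on the work surface; the furniture and walls round the work are solid. World frame = base frame: x ahead of the robot, y to its left, z up, the work surface at z = 0. Lengths are in m, angles in degrees, forces in N, time in s.
With the tool pointing down it reaches from about 0.3 to 0.875 m from the base axis. Payload 6.4 kg.
Tool frame: the origin (TCP) lies on the centre line of the jaws, within the pads' length; the fingertips stand 17 mm ahead of it and the grasp point (between the pads) lies 2 mm behind it; z points along the fingers, y is the line along which they close (so a half turn about z gives the same grasp; the last joint's range is limited). The gripper opens to 85 mm and grips with 20 to 120 N. Pads are 22 mm wide; open, the fingers measure 114 mm over their backs; the gripper's body (76 mm by 85 mm) begins 54 mm behind the grasp point. The pads swing forward as they close: fully open they stand 13 mm farther back than shut.
Start: joints at [65.357, 10.359, 92.074, -0, 77.567, -11.82], TCP at [0.128, 0.561, 0.248] pointing down, gripper open.
Joint ranges: [-171.53, 171.53], [-51.25, 118.39], [17.06, 147.69], [-65.23, 245.23], [0, 150.52], [-178.68, 178.68]. Speed limits (degrees/s): [147.25, 147.25, 172.46, 180, 180, 180].

### API

Orientations are given as [roll, pitch, yaw] about the fixed x, y, z axes, in that order (R = Rz(yaw) Ry(pitch) Rx(roll)).
In Python, from cell import env gives the robot as it stands.
- The arm moves only by the tool move_arm, never from a script. Its argument "rows" is a list of rows, each a list of 4 numbers: the shift along the tool's x, y, z in mm, then the turn about the tool's z in rad. A call has 1 to 20 rows; each row is the pose to reach, as a shift and turn from the pose commanded when the call began, along the tool's axes at that moment; what a row does not reach only later rows make up. A row lasts 1/8 s, in which the tool goes at most 62.5 mm and 10.7 degrees, less where a joint would pass 70% of its speed; a pose out of reach is approached as far as the arm can. A call with a gripper value outside its range is refused whole. "jaw" is the finger opening in mm, from 0 to 85.4, set as the call begins (left out, the last holds). The fingers move at their own pace and stop on an object; "squeeze" is the grip in N (left out, the last holds). Time passes only in rows, so rows that repeat a pose let the fingers close. It gives the time, the measured TCP pose, the force, the opening and the grip force at its end, in the units of the state.
- env.get_state(): the state, without advancing time (a new reading comes with each control period).
- env.capture(name): name is "side" or "top"; returns the picture (480x640x3 uint8, red, green, blue); there is no depth.
- env.camera_model(name): a dict with "camera_matrix" (3x3 intrinsics, pixels), "dist_coeffs" ([k1, k2, p1, p2, k3] as OpenCV has them; the pictures are not rectified), "origin" and "rotation" of the camera in the world. Camera axes: x right, y down, z forward; pixel columns grow to the right and rows downward; lengths in m; the calibration is good to about 2 mm. A picture is of the moment at which its call begins. camera_model takes no time and is no camera call.
- env.hand_in(): hands the job in; it is judged then, once.
The state is a dict: "time": time; "q": joint angles; "qvel": joint speeds; "effort": joint torques, N m; "tool_pos": TCP position; "eef_rot": TCP orientation; "ft_force": force on the tool from outside, world axes, zero at the start; "moment": the same for the moment, N m; "width": opening from 0.0 (shut) to 1.0 (fully open); "grip_force": force on a finger pad.
Only numpy, scipy, OpenCV 4.12 (cv2) and the standard library are available. Lean on these libraries where they do the work, as an engineer would, in place of code of your own. Each camera call takes 0.05 s, during which the arm holds its last target. There are 200 camera calls.

## Working session

There is one attempt and no reset: what is moved stays moved. The work goes in short steps, Python scripts to look and compute and a tool call to move; the robot and the scene stay as the last step left them, time stands still between calls to the robot, and variables do not carry over. Pictures are saved under pics/ and viewed, at most 10 in all, crops included, and the job is handed in when it is done.

Besides the shell and the picture viewer there is one more tool, called after "Call:" by a JSON object that holds its "name" and its "arguments". move_arm: Moves the arm, as the interface text tells. Its arguments: {"type":"object","properties":{"rows":{"type":"array","items":{"type":"array","items":{"type":"number"}}},"jaw":{"type":"number"},"squeeze":{"type":"number"}},"required":["rows"]}

```bash
mkdir -p pics; cat > h.py <<'E'
import numpy as np,cv2
from cell import env
def ray(name,pts,z):
    m=env.camera_model(name);K=np.array(m["camera_matrix"]);d=np.array(m["dist_coeffs"]);R=np.array(m["rotation"]);o=np.array(m["origin"])
    u=cv2.undistortPoints(np.array(pts,float).reshape(-1,1,2),K,d).reshape(-1,2)
    r=np.c_[u,np.ones(len(u))]@R.T
    z=np.broadcast_to(z,len(u))
    return o+r*((z-o[2])/r[:,2])[:,None]
def snap(name,f):
    a=env.capture(name);cv2.imwrite("pics/"+f,cv2.cvtColor(a,cv2.COLOR_RGB2BGR));return a
E
python3 - <<'E'
from h import *
for n in("top","side"):
    snap(n,n+"0.png");m=env.camera_model(n);print(m["origin"],np.round(m["rotation"],2).tolist())
s=env.get_state();print(s["time"],s["tool_pos"],s["eef_rot"],s["width"])
E
```

```text
[0.44034439 0.20251196 1.24238365] [-172.04, -0.45, -91.69]
[ 0.51368733 -0.67668766  0.8614588 ] [-131.55, -0.33, -5.0]
0.1 [0.12738702 0.56024993 0.24749198] [-1.79912978e+02 -1.96395360e-02  1.67177222e+02] 0.9994495125653731
```

View pics/top0.png

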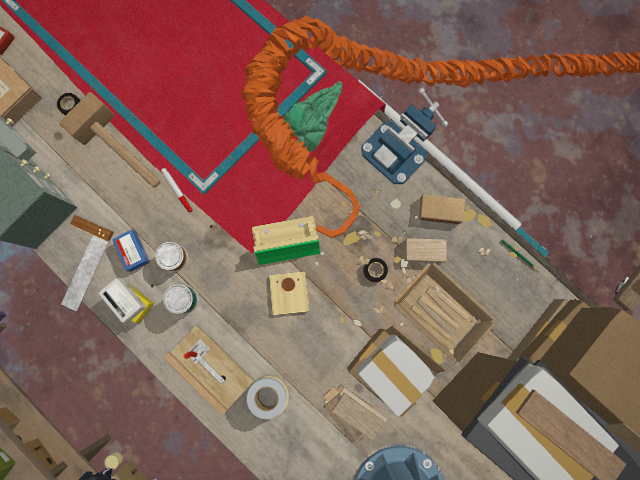

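View pics/side0.png

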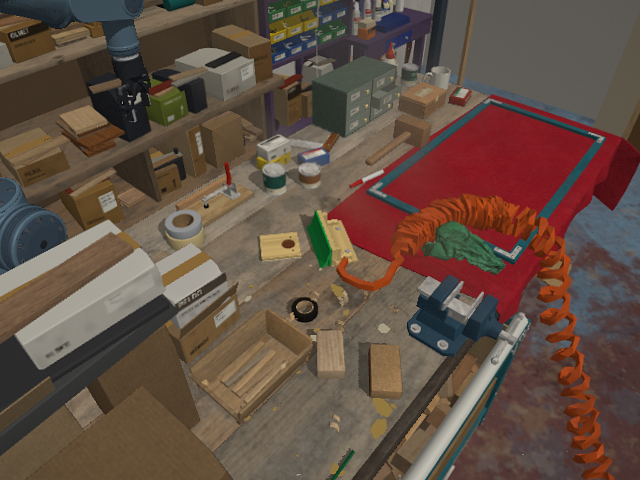

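The top view shows the panel at about (289,295), the fence's green front edge at about (255,258)–(320,252), and the tins to the left. In the side view the gripper is clear at upper left.

```bash
sed -i 's/R=np.array(m\["rotation"\])/R=Rotation.from_euler("xyz",m["rotation"],degrees=True).as_matrix()/; 1i from scipy.spatial.transform import Rotation' h.py
python3 - <<'E'
from h import *
a=cv2.imread("pics/top0.png")[205:325,235:395]
cv2.imwrite("pics/crop0.png",cv2.resize(a,(800,600),interpolation=cv2.INTER_CUBIC))
print(ray("top",[(400,465),(289,295),(255,262),(320,257)],0))
E
```

```text
[[ 0.06323077 -0.00630896  0.        ]
 [ 0.48526707  0.253816    0.        ]
 [ 0.5710623   0.33812396  0.        ]
 [ 0.5791189   0.17290049  0.        ]]
```

View pics/crop0.png

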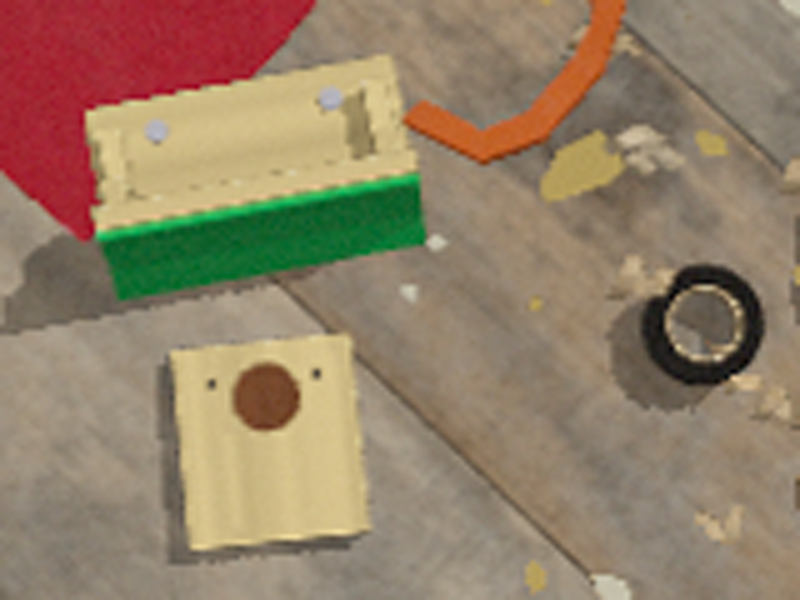

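The crop gives these pixels, with each crop coordinate divided by 5 and offset (235,205):
- Panel corners: (170,352), (350,335), (369,530), (190,551).
- Fence top front edge: (99,238)–(415,173).
- Toe foot: (119,300)–(426,244).

```bash
python3 - <<'E'
from h import *
c=np.array([(170,352),(350,335),(369,530),(190,551),(99,238),(415,173),(119,300),(426,244)])/5+[235,205]
P=ray("top",c,[.012]*4+[.06]*2+[0]*2);print(P.round(4))
d=P[4]-P[5];print("w",np.linalg.norm(d[:2]));d2=P[6]-P[7];print("wfoot",np.linalg.norm(d2[:2]))
for v in(d,d2): print("fence y dir deg",np.degrees(np.arctan2(v[1],v[0])))
u=(d+d2)[:2];u/=np.linalg.norm(u);ex=np.array([u[1],-u[0]])
F=((P[4]+P[5])[:2]/2+((P[6]+P[7])[:2]/2+.023*ex))/2
print("fence",F,"yaw",np.degrees(np.arctan2(ex[1],ex[0])),(P[4]+P[5])[:2]/2,(P[6]+P[7])[:2]/2+.023*ex)
np.savez("f.npz",F=F,ex=ex,ey=u)
for p in P: print((p[:2]-F)@ex*1e3,(p[:2]-F)@u*1e3)
n=P[0]-P[3];print("panel yaw",np.degrees(np.arctan2(n[1],n[0])))
s=env.get_state();R=Rotation.from_euler("xyz",s["eef_rot"],degrees=True).as_matrix();print(R.round(3))
g=np.r_[F-.23*ex+u*0.0,.10]
print("shift tool mm",R.T@(g-s["tool_pos"])*1e3)
E
```

```text
[[0.5351 0.3022 0.012 ]
 [0.5411 0.2119 0.012 ]
 [0.4439 0.2052 0.012 ]
 [0.4361 0.2941 0.012 ]
 [0.5876 0.3318 0.06  ]
 [0.6151 0.1779 0.06  ]
 [0.5632 0.3286 0.    ]
 [0.5873 0.1721 0.    ]]
w 0.1563214586865773
wfoot 0.15830688973029358
fence y dir deg 100.11032920742603
fence y dir deg 98.76926040818566
fence [0.59962467 0.25446997] yaw 9.435563273682476 [0.60134185 0.25480503] [0.5979075  0.25413491]
-55.80910664955126 57.689276656175025
-64.73713774051416 -32.36082987399646
-161.73694861396575 -23.10717524507177
-154.83266556424326 65.92057520666604
0.8284015333599339 78.20432611666111
2.669339167503086 -78.10629218717162
-23.82840153336005 79.09907569184833
-25.669339167503203 -79.19710962133767
panel yaw 4.683796074725228
[[-0.975  0.222 -0.001]
 [ 0.222  0.975 -0.001]
 [ 0.    -0.002 -1.   ]]
shift tool mm [-315.51313896 -280.24357262  147.809644  ]
```

Call:
{"name": "move_arm", "arguments": {"rows": [[-38, -33, 0, -0.1], [-77, -66, 0, -0.2], [-115, -98, 0, -0.3], [-154, -131, 0, -0.388], [-192, -164, 0, -0.388], [-231, -197, 20, -0.388], [-270, -230, 60, -0.388], [-308, -262, 100, -0.388], [-308, -262, 150, -0.388], [-308, -262, 190, -0.388], [-308, -262, 190, -0.388], [-308, -262, 190, -0.388]], "jaw": 45}}

```text
time: 1.6
tool_pos: [0.3705, 0.2372, 0.0595]
eef_rot: [180.0, 0.1, -170.6]
ft_force: [1.4, -0.4, 0.5]
width: 0.525
grip_force: 0.0
```

```bash
cat > st.py <<'E'
from h import *
f=np.load("f.npz");s=env.get_state()
p=s["tool_pos"][:2]-f["F"];print("t",s["time"],"fence-frame TCP mm",p@f["ex"]*1e3,p@f["ey"]*1e3,"z",s["tool_pos"][2]*1e3,"rpy",s["eef_rot"],"F",s["ft_force"],s["width"])
E
python3 st.py; python3 -c "
from h import *
a=snap('side','s1.png')[180:300,220:380]
cv2.imwrite('pics/s1c.png',cv2.resize(a[:,:,::-1],(800,600),interpolation=cv2.INTER_CUBIC))"
```

```text
t 1.6 fence-frame TCP mm -228.83333915115324 20.568021132291058 z 59.4513321836266 rpy [ 1.79991231e+02  7.08078018e-02 -1.70571870e+02] F [ 1.35824387 -0.3724144   0.54028582] 0.5245086455991086
```

View pics/s1c.png

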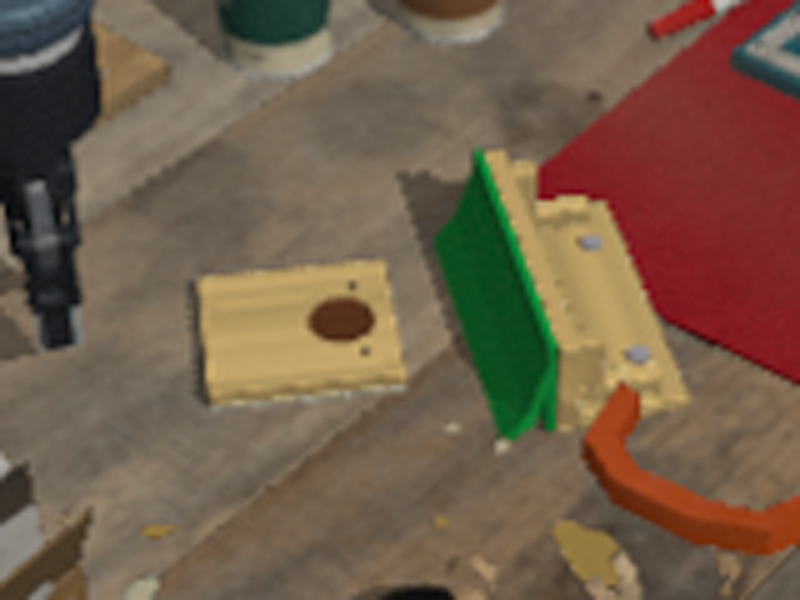

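The fingers are square to the fence and about 60 mm behind the panel, which hasn't moved. Next I'll feel for the bench.

Call:
{"name": "move_arm", "arguments": {"rows": [[0, 0, 20, 0], [0, 0, 36, 0], [0, 0, 39, 0], [0, 0, 39, 0]]}}

```text
time: 2.15
tool_pos: [0.3707, 0.2373, 0.0205]
eef_rot: [180.0, 0.1, -170.6]
ft_force: [-0.5, 0.2, 0.8]
width: 0.524
grip_force: 0.0
```

Call:
{"name": "move_arm", "arguments": {"rows": [[0, 0, 1, 0], [0, 0, 2, 0], [0, 0, 2, 0]]}}

```text
time: 2.52
tool_pos: [0.3699, 0.2369, 0.0174]
eef_rot: [180.0, 0.0, -170.6]
ft_force: [0.7, 0.1, -0.6]
width: 0.526
grip_force: 0.0
```

Call:
{"name": "move_arm", "arguments": {"rows": [[0, 0, 1, 0], [0, 0, 2, 0], [0, 0, 2, 0]]}}

```text
time: 2.9
tool_pos: [0.3697, 0.2368, 0.0151]
eef_rot: [-180.0, -0.0, -170.6]
ft_force: [-0.8, 0.3, 0.4]
width: 0.524
grip_force: 0.0
```

Call:
{"name": "move_arm", "arguments": {"rows": [[0, 0, 1, 0], [0, 0, 2, 0], [0, 0, 2, 0]]}}

```text
time: 3.28
tool_pos: [0.3699, 0.2369, 0.0147]
eef_rot: [-180.0, -0.0, -170.6]
ft_force: [-7.4, -3.8, 24.0]
width: 0.527
grip_force: 11.8
```

Call:
{"name": "move_arm", "arguments": {"rows": [[0, 0, 1, 0], [0, 0, 1, 0]]}}

```text
time: 3.52
tool_pos: [0.3699, 0.2369, 0.0146]
eef_rot: [-180.0, -0.1, -170.6]
ft_force: [-12.7, -5.9, 38.2]
width: 0.528
grip_force: 19.1
```

Call:
{"name": "move_arm", "arguments": {"rows": [[0, 0, 1, 0], [0, 0, 1, 0]]}}

```text
time: 3.78
tool_pos: [0.3699, 0.237, 0.0146]
eef_rot: [-180.0, -0.1, -170.5]
ft_force: [-18.6, -7.3, 53.8]
width: 0.526
grip_force: 26.5
```

Call:
{"name": "move_arm", "arguments": {"rows": [[0, 0, -4, 0], [0, 0, -4, 0]]}}

```text
time: 4.03
tool_pos: [0.3701, 0.237, 0.0156]
eef_rot: [180.0, 0.1, -170.6]
ft_force: [-0.5, 0.4, 0.1]
width: 0.53
grip_force: 0.0
```

Call:
{"name": "move_arm", "arguments": {"rows": [[-20, 0, -0.7, 0], [-40, 0, -0.7, 0], [-50, 0, -0.7, 0], [-58, 0, -0.7, 0], [-66, 0, -0.7, 0], [-74, 0, -0.7, 0], [-82, 0, -0.7, 0], [-90, 0, -0.7, 0], [-95, 0, -0.7, 0], [-95, 0, -0.7, 0]]}}

```text
time: 5.28
tool_pos: [0.464, 0.2524, 0.0161]
eef_rot: [180.0, 0.0, -170.6]
ft_force: [-0.1, 0.0, -0.1]
width: 0.53
grip_force: 0.0
```

```bash
python3 st.py; python3 -c "
from h import *
a=snap('side','s2.png')[180:300,220:380]
b=snap('top','t2.png')[205:325,235:395]
c=np.hstack([a,b])
cv2.imwrite('pics/s2c.png',cv2.resize(c[:,:,::-1],(800,300),interpolation=cv2.INTER_CUBIC))"
```

```text
t 5.275 fence-frame TCP mm -134.17089358340095 20.24024987846572 z 16.057364287707944 rpy [ 1.79997534e+02  2.33332643e-02 -1.70601550e+02] F [-0.08730133  0.01551225 -0.05158091] 0.5297432226921002
```

View pics/s2c.png

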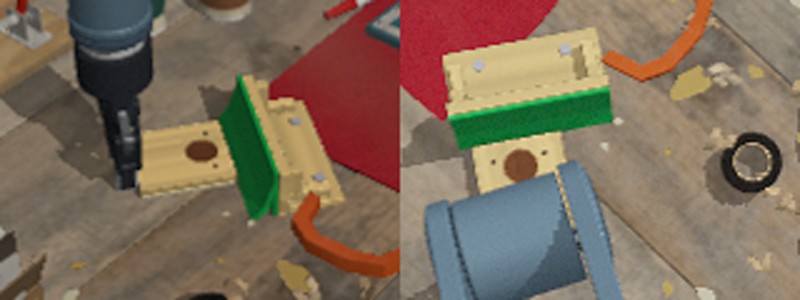

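The panel is square to the fence, with its far edge at the toe (about (225,130) in the side half). I'll keep pushing.

Call:
{"name": "move_arm", "arguments": {"rows": [[-6, 0, 0, 0], [-12, 0, 0, 0], [-18, 0, 0, 0], [-24, 0, 0, 0], [-30, 0, 0, 0], [-36, 0, 0, 0], [-42, 0, 0, 0], [-48, 0, 0, 0], [-54, 0, 0, 0], [-60, 0, 0, 0], [-66, 0, 0, 0], [-72, 0, 0, 0], [-77, 0, 0, 0], [-77, 0, 0, 0]]}}

```text
time: 7.12
tool_pos: [0.5401, 0.265, 0.0161]
eef_rot: [180.0, 0.0, -170.6]
ft_force: [0.0, 0.2, -0.0]
width: 0.523
grip_force: 0.0
```

```bash
python3 st.py; python3 -c "
from h import *
a=snap('side','s3.png')[180:300,220:380]
cv2.imwrite('pics/s3c.png',cv2.resize(a[:,:,::-1],(800,600),interpolation=cv2.INTER_CUBIC))"
```

```text
t 7.125 fence-frame TCP mm -56.9680022904353 20.180421540298067 z 16.132903172063568 rpy [ 1.79999215e+02  4.83395039e-02 -1.70597489e+02] F [ 0.02625952  0.1648655  -0.0499015 ] 0.5227169977029564
```

View pics/s3c.png

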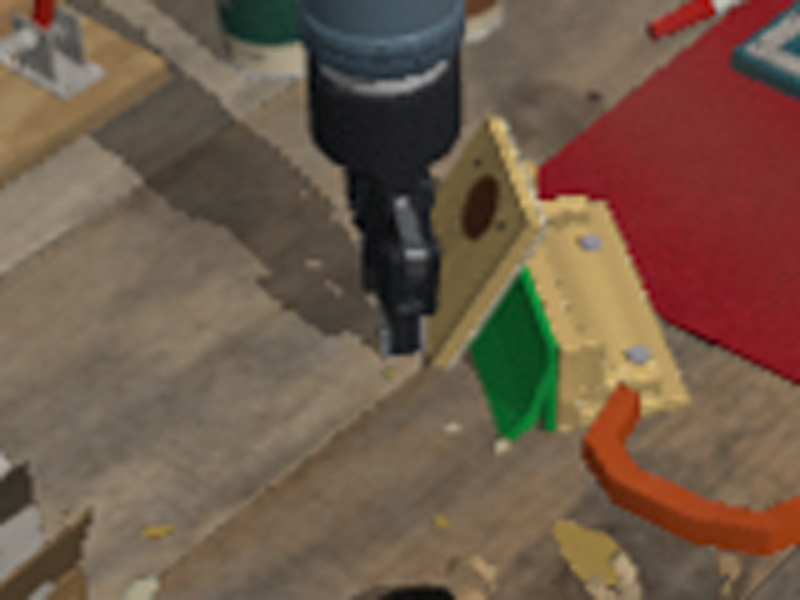

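The panel now leans on the wall top at about 60°, with its lower edge near (440,360) short of the toe's foot and clear of the gripper body. It needs roughly 12 mm more.

Call:
{"name": "move_arm", "arguments": {"rows": [[-3, 0, 0, 0], [-6, 0, 0, 0], [-9, 0, 0, 0], [-9, 0, 0, 0]]}}

```text
time: 7.68
tool_pos: [0.5487, 0.2665, 0.0161]
eef_rot: [180.0, 0.0, -170.6]
ft_force: [-0.9, 0.4, -0.2]
width: 0.527
grip_force: 0.1
```

Call:
{"name": "move_arm", "arguments": {"rows": [[-2, 0, 0, 0], [-4, 0, 0, 0], [-4, 0, 0, 0]]}}

```text
time: 8.05
tool_pos: [0.5522, 0.2671, 0.0159]
eef_rot: [180.0, -0.0, -170.6]
ft_force: [-0.8, -0.5, 0.0]
width: 0.531
grip_force: 0.8
```

```bash
python3 st.py; python3 -c "
from h import *
a=snap('side','s4.png')[180:300,220:380]
cv2.imwrite('pics/s4c.png',cv2.resize(a[:,:,::-1],(800,600),interpolation=cv2.INTER_CUBIC))"
```

```text
t 8.05 fence-frame TCP mm -44.695003479132176 20.229839253460675 z 15.949180617967823 rpy [ 1.79999847e+02 -2.15251702e-02 -1.70592963e+02] F [-0.79289022 -0.53189969  0.02621206] 0.5313565791482839
```

View pics/s4c.png

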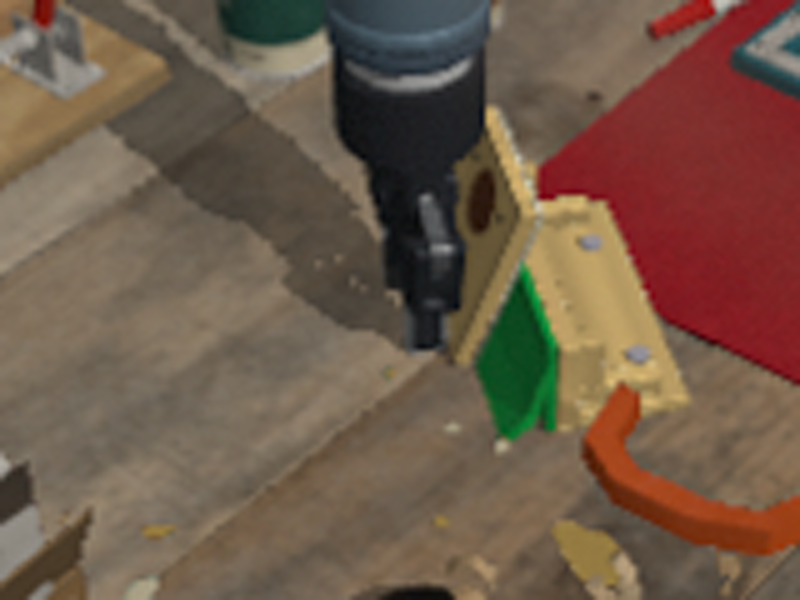

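The lower edge is within a few millimetres of the foot and the lean is about 66°.

Call:
{"name": "move_arm", "arguments": {"rows": [[-1, 0, 0, 0], [-2, 0, 0, 0], [-2, 0, 0, 0]]}}

```text
time: 8.48
tool_pos: [0.5526, 0.2672, 0.0157]
eef_rot: [-180.0, -0.2, -170.6]
ft_force: [-7.4, -1.2, 4.1]
width: 0.53
grip_force: 3.7
```

Call:
{"name": "move_arm", "arguments": {"rows": [[-1, 0, 0, 0], [-1.5, 0, 0, 0], [-1.5, 0, 0, 0]]}}

```text
time: 8.85
tool_pos: [0.5525, 0.2672, 0.015]
eef_rot: [-180.0, -0.4, -170.6]
ft_force: [-11.0, -2.5, 3.9]
width: 0.529
grip_force: 5.4
```

The force rises without motion, so the panel is against the foot. Next I'll back off, lift, and go over the fence.

Call:
{"name": "move_arm", "arguments": {"rows": [[4, 0, 0, 0], [14, 0, 0, 0], [35, 0, 0, 0], [45, 0, -10, 0], [45, 0, -60, 0], [45, 0, -115, 0], [45, 0, -165, 0], [45, 0, -190, 0], [45, 0, -190, 0]]}}

```text
time: 9.98
tool_pos: [0.5132, 0.2609, 0.2097]
eef_rot: [180.0, 0.4, -170.6]
ft_force: [-0.1, 0.3, -0.6]
width: 0.526
grip_force: 0.0
```

```bash
python3 st.py; python3 -c "
from h import *
a=snap('side','s5.png')[180:300,220:380]
b=snap('top','t5.png')[205:325,235:395]
c=np.hstack([a,b])
cv2.imwrite('pics/s5c.png',cv2.resize(c[:,:,::-1],(800,300),interpolation=cv2.INTER_CUBIC))"
```

```text
t 9.975 fence-frame TCP mm -84.20538047792576 20.468948711123016 z 209.65660806080817 rpy [ 179.95890478    0.41355508 -170.58845124] F [-0.09731389  0.32163275 -0.57508588] 0.5263631279087475
```

View pics/s5c.png

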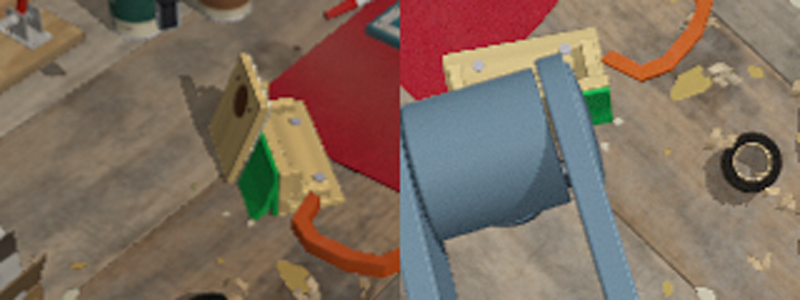

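The panel stands leaning on its own, with its top at about (248,60) in the side half. Now over the fence and down behind it.

Call:
{"name": "move_arm", "arguments": {"rows": [[-30, 0, 0, 0], [-65, 0, 0, 0], [-100, 0, 0, 0], [-134, 0, 0, 0], [-134, 0, 0, 0], [-134, 0, 40, 0], [-134, 0, 80, 0], [-134, 0, 110, 0], [-134, 0, 120, 0], [-134, 0, 120, 0]]}}

```text
time: 11.32
tool_pos: [0.6425, 0.2821, 0.0852]
eef_rot: [-180.0, -0.1, -170.6]
ft_force: [-0.3, 0.1, 0.4]
width: 0.524
grip_force: 0.0
```

```bash
python3 st.py; python3 -c "
from h import *
a=snap('side','s6.png')[180:300,220:380]
cv2.imwrite('pics/s6c.png',cv2.resize(a[:,:,::-1],(800,600),interpolation=cv2.INTER_CUBIC))"
```

```text
t 11.325 fence-frame TCP mm 46.86222616125205 20.21729689188055 z 85.15989726075277 rpy [-1.79989609e+02 -1.17166981e-01 -1.70581737e+02] F [-0.34918311  0.09765982  0.36355578] 0.5242990837297467
```

View pics/s6c.png

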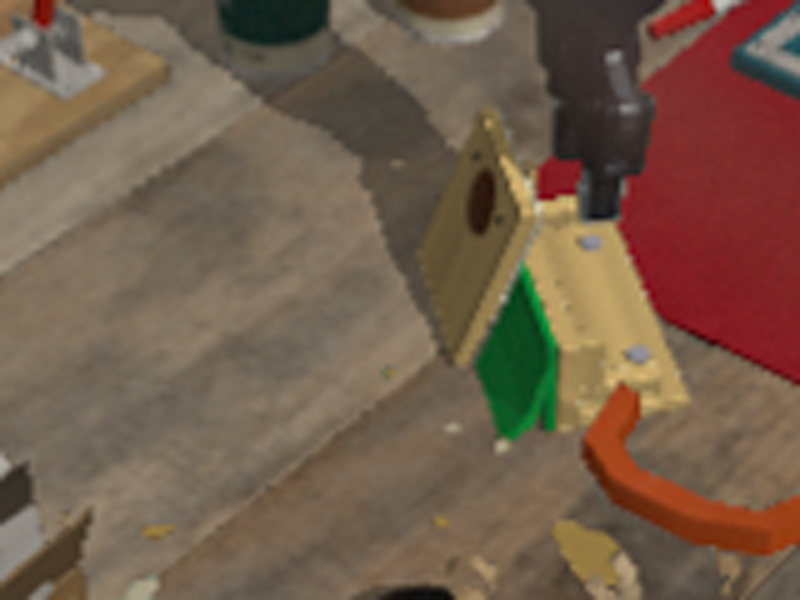

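The fingertips are behind the panel's free top, about 10 mm above the wall. Pushing back towards the robot.

Call:
{"name": "move_arm", "arguments": {"rows": [[8, 0, -5, 0], [16, 0, -5, 0], [22, 0, -5, 0], [27, 0, -5, 0], [32, 0, -5, 0], [37, 0, -5, 0], [42, 0, -5, 0], [47, 0, -5, 0], [52, 0, -5, 0], [57, 0, -5, 0], [62, 0, -5, 0], [67, 0, -5, 0], [72, 0, -5, 0], [77, 0, -5, 0], [82, 0, -5, 0], [87, 0, -5, 0], [87, 0, -5, 0], [87, 0, -5, 0]]}}

```text
time: 13.62
tool_pos: [0.5579, 0.268, 0.0911]
eef_rot: [180.0, 0.0, -170.6]
ft_force: [0.4, 0.1, 0.4]
width: 0.526
grip_force: 0.0
```

```bash
python3 st.py; python3 -c "
from h import *
a=snap('side','s7.png')[180:300,220:380]
cv2.imwrite('pics/s7c.png',cv2.resize(a[:,:,::-1],(800,600),interpolation=cv2.INTER_CUBIC))"
```

```text
t 13.625 fence-frame TCP mm -38.9491080345495 20.233880589863134 z 91.12583629003981 rpy [ 1.79999140e+02  2.18328063e-02 -1.70590089e+02] F [0.41659746 0.10793513 0.37733636] 0.5264475175238649
```

View pics/s7c.png

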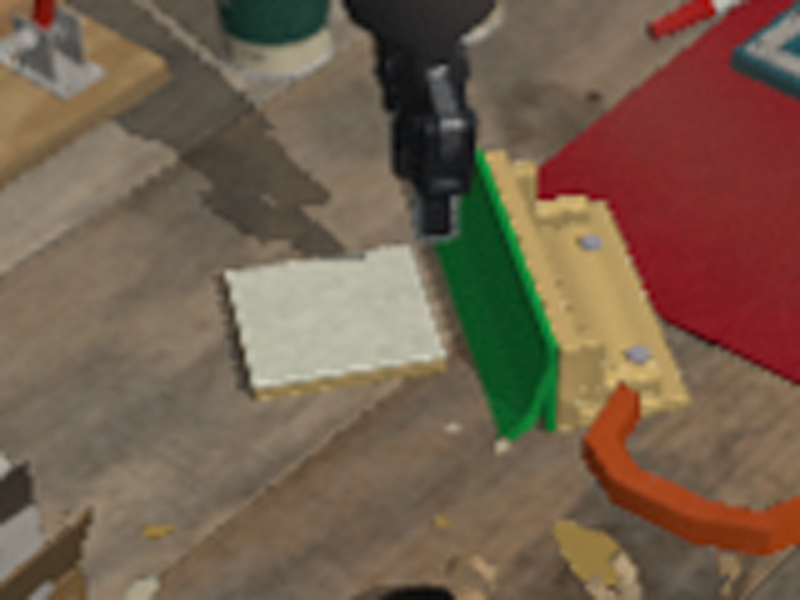

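The panel lies flat, white face up, in front of the fence. I'll raise the gripper clear and hand in.

Call:
{"name": "move_arm", "arguments": {"rows": [[0, 0, -30, 0], [0, 0, -70, 0], [0, 0, -100, 0], [0, 0, -100, 0], [0, 0, -100, 0]]}}

```text
time: 14.3
tool_pos: [0.5572, 0.2678, 0.19]
eef_rot: [-180.0, -0.1, -170.6]
ft_force: [0.8, -0.3, -0.5]
width: 0.525
grip_force: 0.0
```

```bash
python3 -c "
from h import *
print(env.hand_in())"
```

```text
the job is handed in; nothing more can be done
None
```

The door sample was tipped up against the fence, pushed back over, and in the last picture lies flat, white face up, in front of it; the job was handed in at about 14 s, the arm touched none of the other things, and no verdict was returned.

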